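# Shift the salvaged gear selector into third

### The arm

A 6-joint arm with a two-finger parallel gripper is mounted at the origin on the work surface. World frame = base frame: x ahead of the robot, y to its left, z up, the work surface at z = 0. Lengths are in m, angles in rad, forces in N, time in s.
With the tool pointing down it reaches from about 0.35 to 0.975 m from the base axis. Payload 7.1 kg.
Tool frame: the origin (TCP) lies midway between the tips of the shut fingers; the grasp point (between the pads) lies 19 mm behind it; z points along the fingers, y is the line along which they close (so a half turn about z gives the same grasp; the last joint's range is limited). The gripper opens to 88 mm and grips with 3 to 60 N. Pads are 20 mm wide; open, the fingers measure 115 mm over their backs; the gripper's body (75 mm by 178 mm) begins 61 mm behind the grasp point.
Start: joints at [-1.124, 0.423, 1.63, -0, 1.089, -0.019], TCP at [0.281, -0.558, 0.223] pointing down, gripper open.
Joint ranges: [-3, 3], [-0.9, 2.11], [0.09, 2.58], [-1.31, 4.45], [0.11, 2.69], [-2.54, 2.54]. Speed limits (rad/s): [2.39, 2.39, 3.01, 3.14, 3.14, 3.14].

### API

Orientations are given as a unit quaternion [w, x, y, z].
In Python, from station import move_pose, movel, movej, command_gripper, wait, inverse_kinematics, read_camera, camera_info, MotionError, job_done, get_time, get_joint_pos, get_qvel, get_effort, get_tcp_pos, get_ee_rot, get_ft_force, get_ft_torque, get_grip_width, get_finger_force gives the robot as it stands. Calls block until the motion is done:
- move_pose(position, orientation): joint-space move of the TCP to a pose.
- movel(position, frame=None, v=0.15, until_force=None): straight line of the TCP; frame=None keeps the orientation; v is the mean speed in m/s. With until_force (N) it stops when the force on the tool has changed by that much, and returns True; else False.
- movej(angles): joint-space move.
- command_gripper(opening): opening from 0.0 (shut) to 1.0 (fully open); the grip force is fixed at half the most; returns when the fingers have stopped.
- wait(seconds).
- inverse_kinematics(position, orientation): joint angles nearest the present ones, or None.
- read_camera(name): name is "side" or "top"; returns the picture (480x640x3 uint8, red, green, blue); there is no depth.
- camera_info(name): a dict with "intrinsics" (3x3 intrinsics, pixels), "T" (4x4, takes a point from camera to world coordinates). Camera axes: x right, y up, looking along -z (the intrinsics and any distortion apply to the point x, -y, -z); pixel columns grow to the right and rows downward; lengths in m; the calibration is good to about 2 mm. A picture is of the moment at which its call begins. camera_info takes no time and is no camera call.
A pose or a line that the arm cannot do raises MotionError and nothing moves.
- job_done(): hands the job in; it is judged then, once.
Readings, each from a call of its own:
- get_time(): time.
- get_joint_pos(): joint angles.
- get_qvel(): joint speeds.
- get_effort(): joint torques, N m.
- get_tcp_pos(): TCP position.
- get_ee_rot(): TCP orientation.
- get_ft_force(): force on the tool from outside, world axes, zero at the start.
- get_ft_torque(): the same for the moment, N m.
- get_grip_width(): opening from 0.0 (shut) to 1.0 (fully open).
- get_finger_force(): force on a finger pad.
Only numpy, scipy, OpenCV 4.12 (cv2) and the standard library are available. Lean on these libraries where they do the work, as an engineer would, in place of code of your own. Each camera call takes 0.05 s, during which the arm holds its last target. There are 200 camera calls.

### The job

Shift the gear selector on the salvaged control panel from second (near left slot) into third (far right slot): with the fingertips, push the ball-topped lever forward to the middle of the H-shaped gate, across to the right, then forward, away from the robot, until it is fully home. Push gently, never grip or force the lever, and do not run it into the near right slot on the way. Leave the loose contactor, can and screwdriver where they are.

Things in the scene. Friction and masses are not known exactly. Their poses are not given: they have to be found in the camera images.
- selector: Fixed gear selector: grey housing, dark foot 160 x 140 mm (x, y), steel gate plate 134 x 120 mm on top, its upper face 105 mm above the origin. It sits centred on a cream panel 300 x 500 x 20 mm on the bench. Origin: centre of the foot's underside. x forward (away from the robot, within 0.5 rad), y left, z up. Fixed contactors, 82 mm above the origin at most, stand at y = 170 to 220 mm.
- gate (a point): Centre of the H opening, on the gate plate's upper face. A left and a right slot run along the selector's x, 52 mm from end to end, and a cross channel along y, 18 mm wide, joins them in the middle. Slots: first = far left, second = near left, third = far right, fourth = near right. Tongues with rounded ends part the left slots from the right ones.
- knob (a point): Centre of the lever's black ball, 38 mm across, on a stem 10 mm across. The lever turns about a point 17 mm above the selector's origin; the ball is 170 mm from it. At rock = a, shift = f it is at [170 sin f, -170 cos f sin a, 17 + 170 cos f cos a] mm in the selector frame: upright at [0, 0, 187], 80 mm of travel along x, 52 to 68 mm along y. Nothing near it but the lever rises above the plate.
- third_home (a point): Point fixed to the selector where the ball's centre is when the lever is fully home in third (rock 0.18, shift 0.24): [40, -30, 180] mm in the selector frame.
- rock (a joint): Lever tilt across the gate, rad: -0.2 (left) to 0.2 (right), 0 in the middle. -0.2 to -0.15 in the left slots, 0.15 to 0.2 in the right ones. It crosses freely while shift is within 0.045 of 0 (8 mm at the ball); up to about 0.07 the rounded tongue ends steer it in, beyond that they stop it. No spring: it stays where it is left; about 2 N at the ball moves it.
- shift (a joint): Lever tilt along the slots, rad: -0.24 (near end, robot side) to 0.24 (far end), 0 in the cross channel. At the start -0.24 to -0.11, in the second slot. No spring: it stays where it is left; about 2 N at the ball moves it. The slot ends are firm stops.
- contactor: Loose black contactor, 70 x 45 x 76 mm, 0.3 kg, standing on the panel right of the selector. Origin: centre of its underside. Leave it alone.
- can: Loose aluminium can, 54 mm across, 170 mm tall, 0.3 kg, standing on the panel far right of the selector, its axis at least 165 mm to the right of the selector's centre. Origin: centre of its underside. Leave it alone.
- driver: Loose screwdriver 200 mm long, lying crosswise on the panel on the robot's side of the selector, along its own x. Leave it alone.

How it is judged:
On the way, in this order (a step that is already met when the one before it is completed fails the run):
1. the lever has been taken across the middle channel to the right side (value of joint rock above 0.13 rad and value of joint shift between -0.1 and 0.1 rad), for 0.05 s.
2. the lever has been pushed forward, fully home in the third (far right) slot (value of joint rock above 0.13 rad and value of joint shift above 0.215 rad), for 0.2 s.
At the end, for the whole second after the job is handed in: The lever rests in the third (far right) slot: rock above 0.13 rad and shift above 0.215 rad (within about 4 mm of the slot's end at the knob), not moving; the contactor, can and screwdriver are within 20 mm of where they began (all of step 2 and velocity of joint rock between -0.05 and 0.05 rad/s and velocity of joint shift between -0.05 and 0.05 rad/s and distance of each of contactor, can, driver from where it was at the start of the episode below 0.02 m); the robot touches nothing.
It fails at once if the lever is run into the fourth (near right) slot (value of joint rock above 0.1 rad and value of joint shift below -0.13 rad).
It fails at once if the lever or selector is gripped or forced (over 35 N from the fingers) (contact force between the fingers and selector above 35 N).
It fails at once if a loose bystander is shifted or lifted (moved over 20 mm) (distance of any of contactor, can, driver from where it was at the start of the episode above 0.02 m).
It also fails if it takes over 54 s, if anything falls off the work surface, if the arm or the gripper's body presses on something with over 40 N, if the wrist force passes 120 N, or if a joint passes its speed limit or range.

## Working session

There is one attempt and no reset: what is moved stays moved. The work goes in short steps, each a Python script; the robot and the scene stay as the last script left them, time stands still between calls to the robot, and variables do not carry over. Pictures are saved under pics/ and viewed, at most 10 in all, crops included, and the job is handed in when it is done.

```bash
mkdir -p pics; ls; python3 - <<'E'
from station import *
import cv2,numpy as np
np.set_printoptions(precision=4,suppress=True)
for n in("side","top"):
    cv2.imwrite(f"pics/{n}0.png",read_camera(n)[:,:,::-1]); print(n,camera_info(n))
print(get_ee_rot(),get_time())
E
```

```text
pics
side {'intrinsics': array([[440.307 ,   0.    , 314.5622],
       [  0.    , 440.307 , 236.6401],
       [  0.    ,   0.    ,   1.    ]]), 'T': array([[ 0.8794,  0.377 , -0.2906,  0.3841],
       [-0.4757,  0.6753, -0.5636, -0.5173],
       [-0.0162,  0.6339,  0.7733,  0.8302],
       [ 0.    ,  0.    ,  0.    ,  1.    ]])}
top {'intrinsics': array([[443.6701,   0.    , 320.6497],
       [  0.    , 443.6701, 237.651 ],
       [  0.    ,   0.    ,   1.    ]]), 'T': array([[-0.0033,  0.9928, -0.1198,  0.5348],
       [-0.9999, -0.0016,  0.0149, -0.0327],
       [ 0.0146,  0.1199,  0.9927,  0.8576],
       [ 0.    ,  0.    ,  0.    ,  1.    ]])}
[-0.0007  0.973   0.2308 -0.0001] 0.1
```

View pics/top0.png

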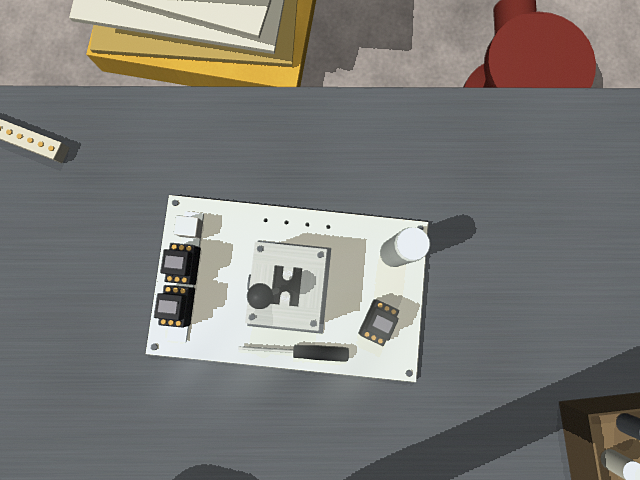

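View pics/side0.png

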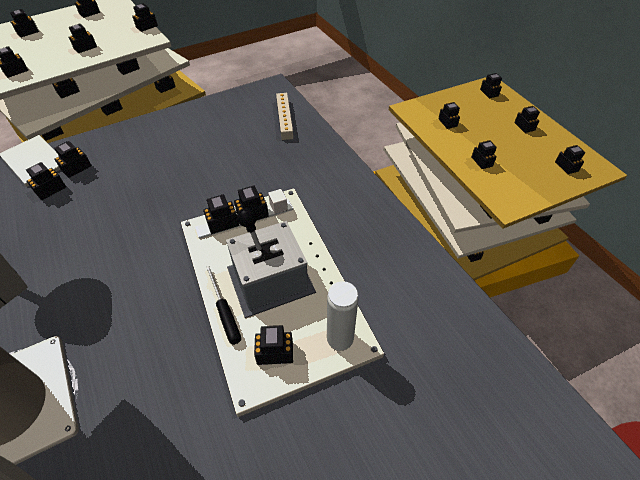

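The top view shows the panel corners at about (169,195), (429,221), (416,382) and (147,354). The gate is near (288,286) and the ball near (260,295). I'll enlarge both views.

```bash
python3 - <<'E'
import cv2
a=cv2.imread("pics/top0.png")[225:345,230:390]
cv2.imwrite("pics/topc.png",cv2.resize(a,None,fx=5,fy=5,interpolation=cv2.INTER_CUBIC))
a=cv2.imread("pics/side0.png")[185:305,190:350]
cv2.imwrite("pics/sidec.png",cv2.resize(a,None,fx=5,fy=5,interpolation=cv2.INTER_CUBIC))
E
```

```text
(no output)
```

View pics/topc.png

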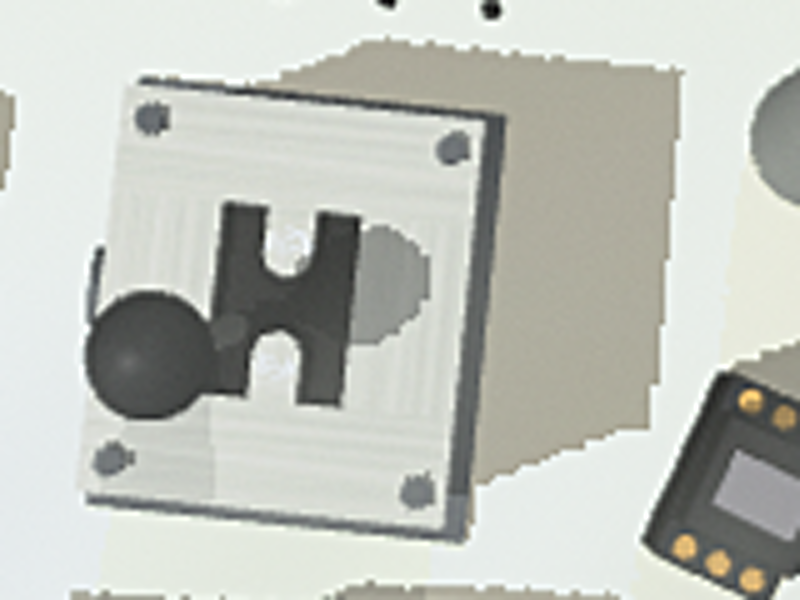

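View pics/sidec.png

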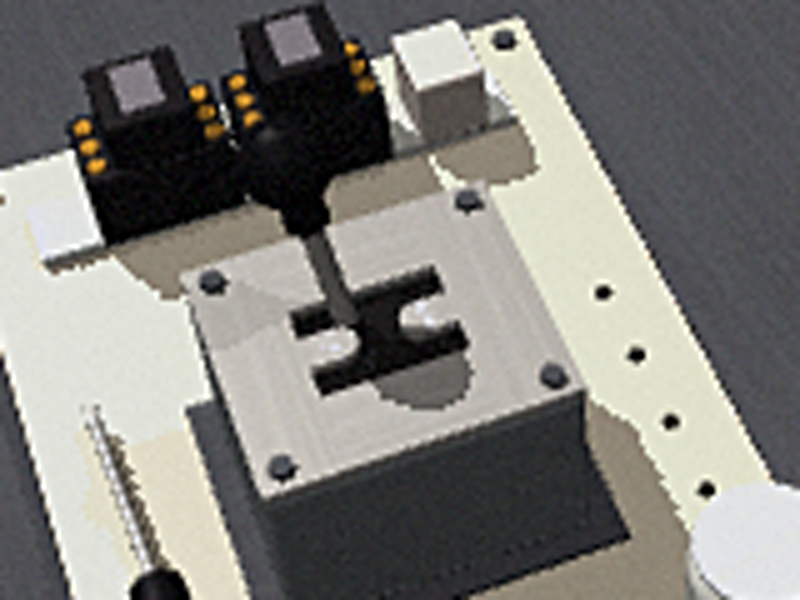

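In the top crop the plate screws are at (152,118), (453,148), (417,491) and (113,459), and the ball is at (150,355). In the side crop the screws are at (467,200), (553,376), (282,467) and (212,282), and the ball is near (287,168).

```bash
cat > h.py <<'E'
from station import *
import numpy as np
np.set_printoptions(precision=4,suppress=True)
def ray(n,uv):
    c=camera_info(n);K=c["intrinsics"];T=c["T"];p=np.linalg.solve(K,[uv[0],uv[1],1])
    return T[:3,3],T[:3,:3]@(p*[1,-1,-1])
def atz(n,uv,z):
    o,d=ray(n,uv);return o+d*(z-o[2])/d[2]
def crop(n,u):
    o={"top":(230,225),"side":(190,185)}[n]
    return (np.array(u)+.5)/5-.5+o
def tri(uvt,uvs):
    A=[];b=[]
    for n,uv in(("top",uvt),("side",uvs)):
        o,d=ray(n,uv);d=d/np.linalg.norm(d);P=np.eye(3)-np.outer(d,d);A.append(P);b.append(P@o)
    return np.linalg.lstsq(np.vstack(A),np.hstack(b),rcond=None)[0]
E
python3 - <<'E'
from h import *
t=[(152,118),(453,148),(417,491),(113,459)];s=[(467,200),(553,376),(282,467),(212,282)]
for n,l in(("top",t),("side",s)):
    P=np.array([atz(n,crop(n,u),.126) for u in l]);print(n,P.mean(0));
    f=P[0]+P[1]-P[2]-P[3];r=P[0]+P[3]-P[1]-P[2]
    print(np.arctan2(f[1],f[0]),np.arctan2(-r[0],r[1]),np.hypot(*f[:2])/2,np.hypot(*r[:2])/2)
print([tri(crop("top",a),crop("side",b)) for a,b in zip(t,s)])
P=np.array([atz("top",u,.02) for u in[(169,195),(429,221),(416,382),(147,354)]]);print("panel",P.mean(0),np.linalg.norm(P-np.roll(P,1,0),axis=1))
print("plate", np.mean([atz("top",crop("top",u),.125) for u in[(137,80),(490,117),(448,528),(80,495)]],0))
b=crop("top",(150,355));print("ball tri",tri(b,crop("side",(287,168))),"z.2",atz("top",b,.2))
E
```

```text
top [0.5449 0.0127 0.126 ]
-0.10391837738403649 -0.10465308067281895 0.11198519908577091 0.09960932433628682
side [0.5452 0.0134 0.126 ]
-0.10395869570447405 -0.10398958933340939 0.11187406289178499 0.10000039617727789
[array([0.6056, 0.0565, 0.1273]), array([ 0.5955, -0.0428,  0.1266]), array([ 0.4841, -0.0308,  0.1269]), array([0.4946, 0.0677, 0.1271])]
panel [0.5442 0.0115 0.02  ] [0.2985 0.5006 0.3009 0.4961]
plate [0.5449 0.0111 0.125 ]
ball tri [0.5292 0.0473 0.1984] z.2 [0.5287 0.0473 0.2   ]
```

The selector pose agrees across both cameras: origin (0.545, 0.013, 0.02), yaw -0.104. In the selector frame the ball is at about (-19.5, +32.6) mm, which fits second gear. The panel sides measure 0.30 x 0.50 m as expected. Next I'll shut the fingers and push forward to the middle.

```bash
cat >> h.py <<'E'
S0=np.array([.545,.0128,.02]);YAW=-.104
c,s=np.cos(YAW),np.sin(YAW);R=np.array([[c,-s,0],[s,c,0],[0,0,1]])
Q=np.array([0,np.cos(YAW/2),np.sin(YAW/2),0])
def W(x,y,z=165): return S0+R@(np.array([x,y,z])/1000)
def L(x,y,z=165,v=.08,f=None):
    r=movel(W(x,y,z),v=v,until_force=f);print((x,y),r,(R.T@(get_tcp_pos()-S0))*1000,R.T@get_ft_force(),round(get_time(),2));return r
def snap(k):
    import cv2
    a=read_camera("top")[215:335,200:360,::-1];b=read_camera("side")[165:285,170:330,::-1]
    cv2.imwrite(f"pics/{k}.png",cv2.resize(np.hstack([a,b]),None,fx=2.5,fy=2.5,interpolation=cv2.INTER_CUBIC))
E
python3 - <<'E'
from h import *
command_gripper(0.0)
p=get_tcp_pos();movel([p[0],p[1],.33])
move_pose(W(-85,33,300),Q);print(get_joint_pos(),get_time())
L(-85,33,v=.12)
L(-29,33,v=.03,f=12)
snap("a")
E
```

```text
[ 0.0904  0.0731  1.8601 -0.0001  1.2083  1.7658] 4.5917
(-85, 33) False [-84.5036  33.0971 165.5733] [-0.0211 -0.1675  0.4975] 5.87
(-29, 33) False [-29.0556  32.9963 165.0263] [-1.6854  0.2873  1.1024] 7.88
```

View pics/a.png

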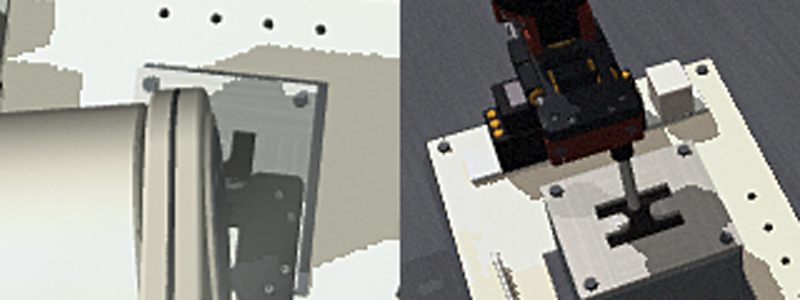

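The lever stem has reached the cross channel (side half, about (633,205)), but the hand hides the ball. I'll back off around to the left side and look again.

```bash
python3 - <<'E'
from h import *
L(-60,34);L(-60,110,v=.12)
snap("b")
E
```

```text
(-60, 34) False [-59.865   34.1045 165.3038] [ 0.1426 -0.4004  0.3604] 8.53
(-60, 110) False [-60.1239 109.7834 164.8532] [-0.2967  0.8933  0.5403] 9.31
```

View pics/b.png

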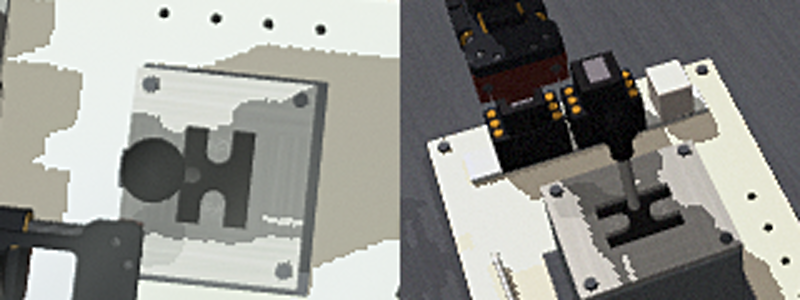

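The ball is at crop (153,169), which is top pixel (261.1,282.5). I'll check its shift, then push it across if it's near 0.

```bash
python3 - <<'E'
from h import *
b=(R.T@(atz("top",((153.5)/2.5-.5+200,(169.5)/2.5-.5+215),.204)-S0))*1000;print("ball",b)
if abs(b[0])<6:
    L(0,110,v=.12)
    L(0,0,v=.04,f=12)
    L(0,25); L(-60,50,v=.12); L(-85,50,v=.12)
    snap("c")
E
```

```text
ball [ -0.3562  32.5012 184.    ]
(0, 110) False [ -0.6635 109.6513 164.6309] [-0.5227 -0.7492  0.0342] 10.06
(0, 0) False [ -0.1229   0.0911 164.8545] [ 0.533   1.3881 -1.389 ] 12.96
(0, 25) False [ -0.024   25.6022 165.0418] [ 0.0218 -0.3456  0.0793] 13.43
(-60, 50) False [-59.3497  50.0124 165.3328] [0.8275 0.4399 1.0257] 14.12
(-85, 50) False [-84.5189  49.9021 165.1266] [-0.4388  0.6644  0.1706] 14.47
```

View pics/c.png

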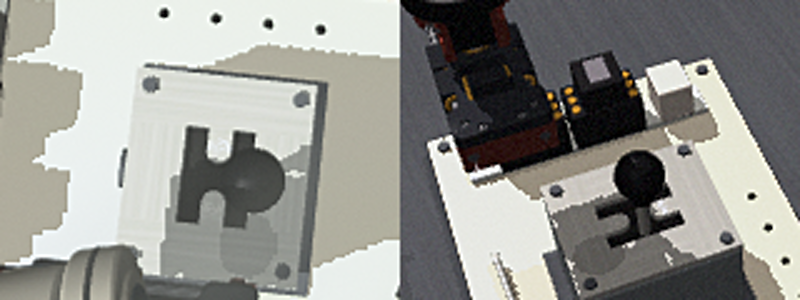

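The ball is now at crop (254,180), so it's on the right-hand side. I'll check it against y ≈ -30, then push forward with a force stop.

```bash
python3 - <<'E'
from h import *
b=(R.T@(atz("top",((254.5)/2.5-.5+200,(180.5)/2.5-.5+215),.204)-S0))*1000;print("ball",b)
if b[1]<-25 and abs(b[0])<8:
    L(-75,-30,v=.12)
    L(5,-30,v=.05,f=10)
    L(15,-30,v=.015,f=7)
    L(-30,-30); L(-90,-30,v=.12); L(-90,-30,300,v=.15); L(-190,0,300,v=.15)
    snap("d")
E
```

```text
ball [ -0.774  -26.9657 184.    ]
(-75, -30) False [-74.9789 -29.8253 164.9969] [ 0.2565 -0.3211 -0.6273] 15.4
(5, -30) False [  4.8024 -30.0158 165.0098] [-1.6749  0.3123 -0.6342] 17.15
(15, -30) False [ 14.4927 -29.9772 164.7519] [-3.4095  0.8781 -1.7384] 17.97
(-30, -30) False [-29.2506 -29.985  165.4689] [-0.14   -0.3242 -1.1336] 18.68
(-90, -30) False [-89.0548 -29.9696 165.3325] [-0.3799 -0.7313 -0.1053] 19.32
(-90, -30) False [-90.4964 -30.0558 299.118 ] [ 1.0016  0.9455 -0.092 ] 20.38
(-190, 0) False [-189.3343    0.0163  300.2013] [ 0.544  -0.4567  0.2198] 21.23
```

View pics/d.png

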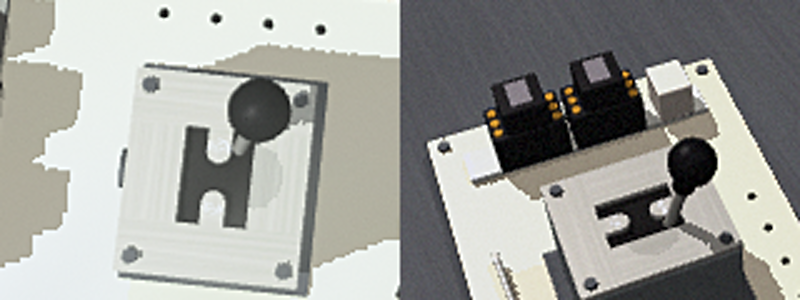

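The ball is at crop (259,110), in the far right slot. Force at the end was only about 3.4 N, so I'll measure how far home it is.

```bash
python3 - <<'E'
from h import *
print("ball",(R.T@(atz("top",((259.5)/2.5-.5+200,(110.5)/2.5-.5+215),.198)-S0))*1000)
E
```

```text
ball [ 40.7596 -25.3698 178.    ]
```

The ball is at x = 40.8 mm (home is 40.4, at least 36.3 needed), and y = -25.4 mm gives rock ≈ 0.15. The arm is clear, so I'll hand in.

```bash
python3 -c "
from station import *
wait(.5);print(job_done())"
```

```text
the job is handed in; nothing more can be done
None
```

The gear selector is in third: the camera puts the ball at the far right slot's end, measured contact force stayed under 5 N, the arm never went near the loose parts, and I handed the job in after about 22 s with no verdict shown.

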